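# Shut the ice-cream maker and churn it

## Robot

A 6-joint arm with a two-finger parallel gripper is mounted at the origin on a cart in front of the work surface, level with it; the furniture and walls round the work are solid. World frame = base frame: x ahead of the robot, y to its left, z up, the work surface at z = 0. Lengths are in m, angles in rad, forces in N, time in s.
With the tool pointing down it reaches from about 0.3 to 0.825 m from the base axis. Payload 5.4 kg.
Tool frame: the origin (TCP) lies at the very end of the fingers, on their centre line; the grasp point (between the pads) lies 19 mm behind it; z points along the fingers, x is the direction in which the jaws open and shut, and the axes are right-handed (so a half turn about z gives the same grasp; the last joint's range is limited). The gripper opens to 92 mm and grips with 3 to 60 N. Pads are 20 mm wide; open, the fingers measure 128 mm over their backs; the gripper's body (75 mm by 189 mm) begins 69 mm behind the grasp point.
Start: joints at [-1.315, 0.158, 1.597, -0, 1.386, -0.21], TCP at [0.258, -0.514, 0.215] pointing down, gripper open.
Joint ranges: [-2.91, 2.91], [-0.94, 2.29], [0.18, 2.7], [-1.29, 4.43], [0.17, 2.64], [-3, 3]. Speed limits (rad/s): [2.57, 2.57, 3.14, 3.14, 3.14, 3.14].

## Interface

Orientations are given as a rotation vector (axis times angle).
In Python, from workcell import bot gives the robot as it stands. Calls block until the motion is done:
- bot.goto(position, orientation): joint-space move of the TCP to a pose.
- bot.line_to(position, rot=None, max_speed=0.15): straight line of the TCP; rot=None keeps the orientation; max_speed is the mean speed in m/s.
- bot.set_joints(angles): joint-space move.
- bot.set_gripper(opening, newtons=None): opening from 0.0 (shut) to 1.0 (fully open); newtons is the grip in N (None keeps the last); returns when the fingers have stopped.
- bot.hold(seconds).
- bot.inverse_kinematics(position, orientation): joint angles nearest the present ones, or None.
- bot.read_camera(name): name is "scene" or "top" or "wrist"; returns a dict with "pixels" (420x560x3 uint8, blue, green, red), "fx", "fy", "cx", "cy" (pixels), "R" (3x3) and "t" (3): a world point X has camera coordinates R X + t. Camera axes: x right, y down, z forward; pixel columns grow to the right and rows downward; lengths in m; the calibration is good to about 2 mm. A picture is of the moment at which its call begins. There is no depth.
A pose or a line that the arm cannot do raises bot.MotionError and nothing moves.
- bot.job_done(): hands the job in, once; it reports no verdict.
Readings, each from a call of its own:
- bot.current_clock(): time.
- bot.current_joints(): joint angles.
- bot.current_joint_vel(): joint speeds.
- bot.current_effort(): joint torques, N m.
- bot.current_ee_pos(): TCP position.
- bot.current_tool_rot(): TCP orientation.
- bot.current_contact_force(): force on the tool from outside, world axes, zero at the start.
- bot.current_ft_torque(): the same for the moment, N m.
- bot.current_opening(): opening from 0.0 (shut) to 1.0 (fully open).
Only numpy, scipy, OpenCV 4.12 (cv2) and the standard library are available. Lean on these libraries where they do the work, as an engineer would, in place of code of your own. Each camera call takes 0.05 s, during which the arm holds its last target.

## Task

The hand-churned ice-cream maker stands with its blue lid propped open on a folding stay. Push the stay's red knee button down and back so that the stay breaks, then take the lid by its bar and lower it gently, without letting it drop, until it is fully shut. After that fit the loose crank fully home on the square shaft and wind it at least two full turns clockwise as seen from outside (the way the arrow points); leave the crank on the shaft and do not push about or upset the jar, glass, mug or beaker.

Things in the scene. Friction and masses are not known exactly. Their poses are not given: they have to be found in the camera images.
- maker: White box of the ice-cream maker, fixed. Origin: middle of its underside on the worktop; x to its back, y to its left, z up. x -75..75, y -140..130, rim 130 high; right upper shoulder is a 35 degree bevel from (y -140, z 53) to (y -30, z 130). Bar of the shut lid reaches x -117. A wall cabinet hangs 0.47 m up from about world x 0.62 on: lean tall tools toward the robot.
- lid (a joint): Blue lid, 150 x 160 x 20, 0.5 kg, hinged along the box's back top edge (axis parallel to the maker's y, at x 75, z 130). 0 = propped open, 70 degrees up; grows as it closes; 1.22 = shut. The hinge is stiff: near upright the lid stays where it is left, but lower than about half way it drops if let go.
- lid_bar (a point): Middle of the lid's steel pull bar: round, 12 thick, 112 long, parallel to the hinge, 186 from the hinge axis, its axis 36 from the lid's free edge, on two 9 mm posts 50 either side of this point. About 0.31 m high when open, 0.14 when shut; the clear gap between bar and lid edge is 30.
- lid_hinge (a point): Point on the lid's hinge axis in line with the middle of the bar; y is along the hinge axis, to the maker's left.
- stay_knee (a joint): Knee of the folding stay: two 76 mm steel links on the maker's left side, between box and lid. 0 = locked slightly over centre against its stop; 0.13 = straight; grows as it folds; about 2.56 with the lid shut. Locked, it keeps the lid from closing. A few newtons on the button break it; folded beyond 0.4 it stays broken while the lid stands.
- knee_button (a point): Middle of the red button on the knee: a cylinder 18 thick, 22 long, axis parallel to the maker's y, from 12 to 34 outside the box's left wall; the links lie 5 to 12 outside the wall. Push it some 25 mm toward the maker's back and down at 45 degrees (+x, -z of the maker) to break the stay; its links then pull the lid a little way.
- drive (a joint): Turning of the square shaft: grows clockwise as seen from outside, looking along the shaft at the box; no stops, 6.283 a turn; starts between -0.6 and 0.6. Friction 0.18 N m.
- shaft_seat (a point): Middle of the shoulder (a disc 32 across) on which the fitted crank's socket mouth rests. z points outward along the shaft, 35 degrees from vertical, leaning to the maker's right; x and y are parallel to the flats of the square and turn with it.
- shaft_tip (a point): Middle of the shaft's outer end, 26 outward of the shoulder. The shaft is 12 square; its last 6 taper to 7.
- crank: Loose aluminium crank, about 0.2 kg, lying flat, knob up. Origin: middle of the socket's mouth in the hub's underside; x to the knob, z up as it lies. Hub 30 x 30 x 40, sides parallel to x and y; square socket 14 wide, 30 deep, fits the shaft in any of four ways; arm 18 wide, 12 thick, flush with the hub's underside; radius 70. Fitted, its z is the shaft's z.
- hub_grip (a point): On the crank, in the middle of the hub 24 above its underside; grip across the hub's two free sides (along the crank's y).
- knob_grip (a point): On the crank, on the axis of the wooden knob, 70 from the hub's axis, 40 above the underside. The knob is 25 thick, stands from 12 to 61 above the underside and spins freely on its pin, so the tool need not turn while winding.
- honey: Honey jar, 71 across, 110 high; origin in the middle of its base.
- glass: Tall glass, 71 across, 144 high; origin in the middle of its base.
- mug: White dotted mug, 82 across and 114 with its handle, 91 high; origin under the middle of the whole.
- beaker: Small steel beaker, 56 across, 64 high; origin in the middle of its base.

How it is judged:
On the way, in this order (a step that is already met when the one before it is completed fails the run):
1. the stay is broken at its knee while the lid still stands (value of joint stay_knee above 0.3 rad and value of joint lid below 0.35 rad), for 0.1 s.
2. the lid is shut (value of joint lid above 1.18 rad), for 0.2 s.
3. the crank sits home on the square shaft (distance between crank and shaft_seat below 0.006 m and angle between the z axis of crank and the z axis of shaft_seat, either way round below 0.15 rad), for 0.2 s.
4. the shaft has been wound two full turns clockwise with the crank on it (value of joint drive above 11.4 rad and distance between crank and shaft_seat below 0.006 m), for 0.1 s.
At the end, for the whole second after the job is handed in: Lid shut (joint over 1.18 of 1.22 rad); shaft joint over 11.4 rad; crank let go and at rest on the shaft, its mouth within 6 mm of the shoulder, in line within 0.15 rad; jar, glass, mug and beaker upright (within 0.35 rad) and within 4 cm of where they stood (all of step 4 and value of joint lid above 1.18 rad and angle between the z axis of crank and the z axis of shaft_seat, either way round below 0.15 rad and linear speed of crank below 0.02 m/s and distance of each of honey, glass, mug, beaker from where it was at the start of the episode below 0.04 m and angle between each of honey, glass, mug, beaker's own z axis and vertical below 0.35 rad); the robot touches nothing.
It fails at once if the lid is let drop or slammed (velocity of joint lid above 4 rad/s).
It fails at once if the honey jar is pushed away (4 cm) or upset (distance of honey from where it was at the start of the episode above 0.04 m or angle between honey's own z axis and vertical above 0.35 rad).
It fails at once if the glass is pushed away (4 cm) or upset (distance of glass from where it was at the start of the episode above 0.04 m or angle between glass's own z axis and vertical above 0.35 rad).
It fails at once if the mug is pushed away (4 cm) or upset (distance of mug from where it was at the start of the episode above 0.04 m or angle between mug's own z axis and vertical above 0.35 rad).
It fails at once if the beaker is pushed away (4 cm) or upset (distance of beaker from where it was at the start of the episode above 0.04 m or angle between beaker's own z axis and vertical above 0.35 rad).
It also fails if it takes over 72 s, if anything falls off the work surface, if the arm or the gripper's body presses on something with over 40 N, if the wrist force passes 120 N, or if a joint passes its speed limit or range.

## Working session

There is one attempt and no reset: what is moved stays moved. The work goes in short steps, each a Python script; the robot and the scene stay as the last script left them, time stands still between calls to the robot, and variables do not carry over. Pictures are saved under pics/ and viewed, and the job is handed in when it is done.

```bash
ls; mkdir -p pics
cat > h.py <<'E'
import numpy as np, cv2
from workcell import bot
from scipy.spatial.transform import Rotation as Ro
def snap(name,fn):
    c=bot.read_camera(name); cv2.imwrite('pics/'+fn+'.png',c['pixels']); 
    np.savez('pics/'+fn+'.npz',**{k:np.array(c[k]) for k in c}); return c
def load(fn): return dict(np.load('pics/'+fn+'.npz'))
def ray(c,u,v):
    d=np.array([(u-c['cx'])/c['fx'],(v-c['cy'])/c['fy'],1.0]); R=np.array(c['R']); 
    o=-R.T@np.array(c['t']); d=R.T@d; return o,d/np.linalg.norm(d)
def onz(c,u,v,z):
    o,d=ray(c,u,v); return o+d*(z-o[2])/d[2]
def tri(rs):
    A=np.zeros((3,3));b=np.zeros(3)
    for o,d in rs:
        P=np.eye(3)-np.outer(d,d);A+=P;b+=P@o
    X=np.linalg.solve(A,b); return X,[np.linalg.norm((np.eye(3)-np.outer(d,d))@(X-o)) for o,d in rs]
def proj(c,X):
    p=np.array(c['R'])@np.array(X)+np.array(c['t']); return c['cx']+c['fx']*p[0]/p[2],c['cy']+c['fy']*p[1]/p[2]
E
python3 - <<'E'
from h import *
for n in['scene','top','wrist']:
    c=snap(n,n+'0'); print(n,c['fx'],c['cx'],c['cy'],(-np.array(c['R']).T@np.array(c['t'])).round(3),np.array(c['R']).round(2).tolist())
print(bot.current_clock(),bot.current_ee_pos(),bot.current_tool_rot())
E
```

```text
pics
scene 448.2564487788721 281.4134874339136 215.62889020003288 [-0.418 -0.914  1.16 ] [[0.73, -0.69, -0.01], [-0.41, -0.43, -0.8], [0.55, 0.59, -0.59]]
top 390.75178262194294 285.47849350975207 211.60093716824113 [0.342 0.054 1.326] [[0.0, -1.0, -0.0], [-0.99, -0.0, -0.13], [0.13, 0.0, -0.99]]
wrist 290.41150530128556 279.13934343190004 213.87585411065731 [ 0.324 -0.48   0.384] [[0.45, -0.89, -0.0], [-0.86, -0.43, 0.26], [-0.23, -0.12, -0.97]]
0.15 [ 0.25808107 -0.51329676  0.2138499 ] [-2.67330984e+00  1.64826443e+00  1.67961198e-03]
```

View pics/scene0.png

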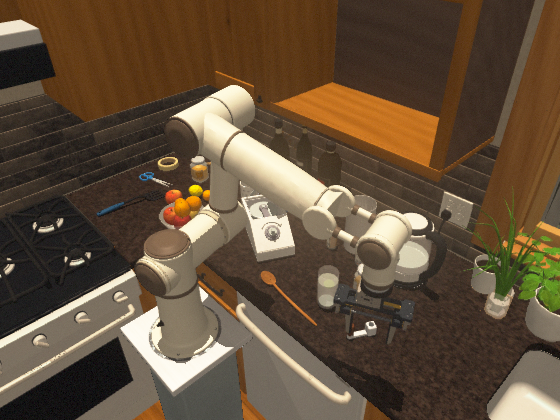

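View pics/top0.png

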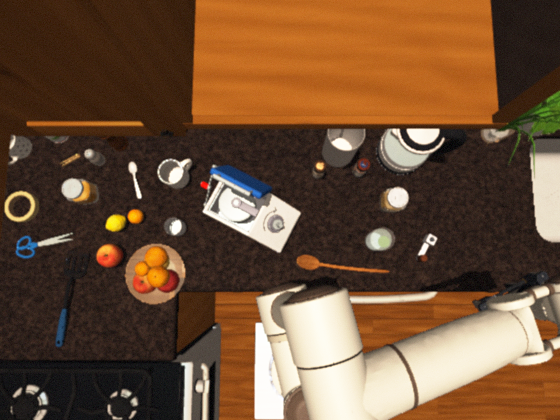

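View pics/wrist0.png

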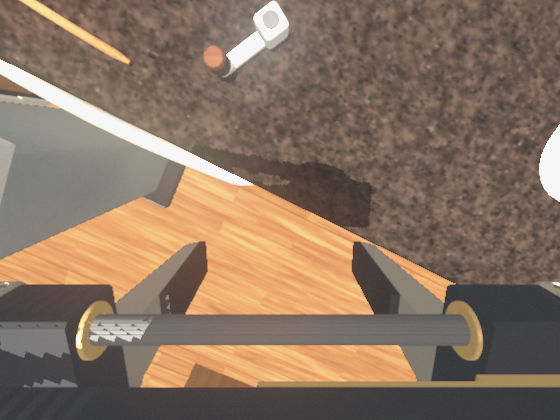

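Run:
```python
import cv2
a=cv2.imread('pics/top0.png')
cv2.imwrite('pics/t0z.png',cv2.resize(a[150:265,150:310],None,fx=5,fy=5,interpolation=cv2.INTER_CUBIC))
cv2.imwrite('pics/t0y.png',cv2.resize(a[180:280,350:450],None,fx=5,fy=5,interpolation=cv2.INTER_CUBIC))
a=cv2.imread('pics/scene0.png')
cv2.imwrite('pics/s0z.png',cv2.resize(a[150:280,220:390],None,fx=4.6,fy=4.6,interpolation=cv2.INTER_CUBIC))
```

```text
(no output)
```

View pics/t0z.png

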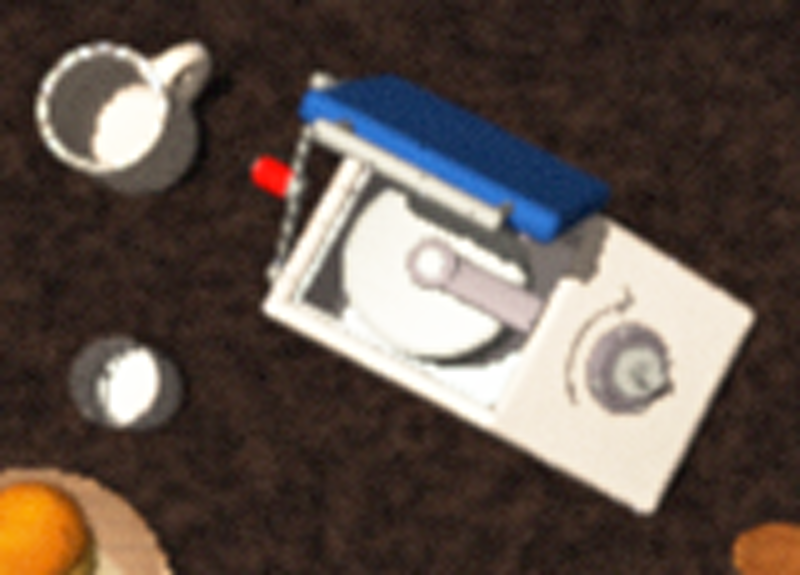

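View pics/s0z.png

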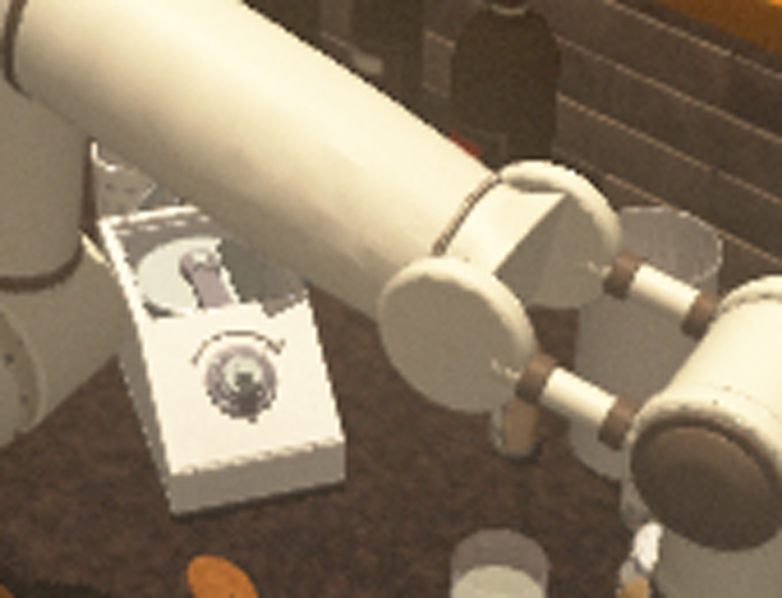

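View pics/t0y.png

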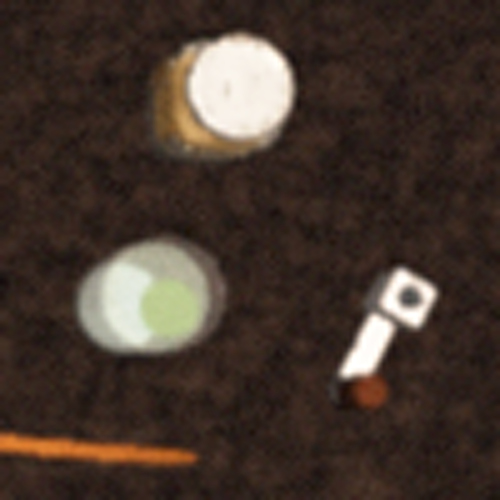

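Run:
```python
from h import *
c=load('top0')
f=lambda u,v,z:onz(c,150+(u+.5)/5-.5,150+(v+.5)/5-.5,z)
A=f(268,310,.13);B=f(650,515,.053);C=f(755,315,.053)
print(A,B,C,np.linalg.norm((A-B)[:2]),np.linalg.norm((C-B)[:2]))
src=np.array([[-.075,.13],[-.075,-.14],[.075,-.14]]);dst=np.array([A,B,C])[:,:2]
sc=src-src.mean(0);dc=dst-dst.mean(0)
th=np.arctan2((sc[:,0]*dc[:,1]-sc[:,1]*dc[:,0]).sum(),(sc*dc).sum())
R=np.array([[np.cos(th),-np.sin(th)],[np.sin(th),np.cos(th)]]);t=dst.mean(0)-R@src.mean(0)
print(th,np.degrees(th),t,dst-(src@R.T+t))
W=lambda x,y,z:np.r_[R@[x,y]+t,z]
# knee button
o,d=ray(c,150+272/5,150+176/5)
print('button at y=.153 plane')
n=np.r_[R@[0,1],0];p=W(0,.153,0);X=o+d*((p-o)@n)/(d@n);print(X,R.T@(X[:2]-t))
# shaft seat: bevel middle
for s in [(627,370)]:
  for z in(.1,.11,.12):
    X=f(*s,z);print(z,X,R.T@(X[:2]-t))
g=lambda u,v,z:onz(c,350+(u+.5)/5-.5,180+(v+.5)/5-.5,z)
h=g(411,296,.04);k=g(370,391,.061);print(h,k,np.linalg.norm((h-k)[:2]),np.degrees(np.arctan2(*(k-h)[1::-1])))
print('lid bar', W(.075-.186*np.cos(np.radians(70)),0,0))
print('honey',g(242,86,.11),'mug',f(100,108,.091),'beaker',f(130,375,.064),'glass',g(165,298,.144))
```

```text
[0.50017807 0.31321621 0.13      ] [0.37648934 0.07814522 0.053     ] [0.50729928 0.00960173 0.053     ] 0.2656261955134511 0.1476802333919553
-0.4838064128525555 -27.720065557815296 [0.5067106  0.16628713] [[-0.00061    -0.00303732]
 [ 0.00129233  0.000904  ]
 [-0.00068234  0.00213332]]
button at y=.153 plane
[0.57510568 0.30318463 0.17027637] [-0.00313273  0.153     ]
0.1 [0.46616934 0.09205062 0.1       ] [-0.0013571 -0.0845743]
0.11 [0.46515907 0.09173717 0.11      ] [-0.00210563 -0.08532169]
0.12 [0.4641488  0.09142373 0.12      ] [-0.00285416 -0.08606909]
[ 0.42258025 -0.42138794  0.04      ] [ 0.36026237 -0.38444419  0.061     ] 0.07244554941764585 149.33937802828302
lid bar [0.51678829 0.16099172 0.        ]
honey [ 0.55037962 -0.2954873   0.11      ] mug [0.63713049 0.43436159 0.091     ] beaker [0.46622773 0.41602249 0.064     ] glass [ 0.41471106 -0.23456505  0.144     ]
```

Run:
```python
from h import *
a=cv2.imread('pics/wrist0.png')
cv2.imwrite('pics/w0z.png',cv2.resize(a[0:90,190:310],None,fx=6,fy=6,interpolation=cv2.INTER_CUBIC))
# orientation test & IK checks
M=np.array([[.8852,.4652,0],[-.4652,.8852,0],[0,0,1]])  # maker->world rot (cols = axes in world)
print('tool R',Ro.from_rotvec(bot.current_tool_rot()).as_matrix().round(2).tolist())
def rot(z,x): # maker frame axes
    z=np.array(z,float);z/=np.linalg.norm(z);x=np.array(x,float);x-=z*(x@z);x/=np.linalg.norm(x)
    return Ro.from_matrix(M@np.c_[x,np.cross(z,x),z]).as_rotvec()
t=np.array([.5067,.1663,0])
W=lambda *p:M@np.array(p)+t
def ik(n,p,r):
    q=bot.inverse_kinematics(p,r);print(n,np.round(p,3),None if q is None else np.round(q,2))
for s in(1,-1):
  for T in (0,20,30,45):
    z=[np.sin(np.radians(T)),0,-np.cos(np.radians(T))]
    ik(('btn x=y',s,T),W(-.003,.16,.18),rot(z,[0,s,0]))
    ik(('btn x=x',s,T),W(-.003,.153,.18),rot(z,[s,0,0]))
    ik(('bar open',s,T),W(.021,.05,.308)+M@np.array(z)*.019,rot(z,[s,0,0]))
    ik(('bar shut',s,T),W(-.111,.05,.14)+M@np.array(z)*.019,rot(z,[s,0,0]))
for k in range(8):
    z=np.array([0,np.sin(.611),-np.cos(.611)]);a=k*np.pi/4
    x=np.cos(a)*np.array([1,0,0])+np.sin(a)*np.array([0,np.cos(.611),np.sin(.611)])
    ik(('shaft',k),W(0,-.085,.11)-M@z*.06,rot(z,x))
```

```text
tool R [[0.45, -0.89, -0.0], [-0.89, -0.45, 0.0], [-0.0, -0.0, -1.0]]
('btn x=y', 1, 0) [0.578 0.309 0.18 ] [ 0.31  0.39  1.39 -0.    1.37 -0.78]
('btn x=x', 1, 0) [0.575 0.303 0.18 ] [ 0.3   0.38  1.41 -0.    1.36  0.78]
('bar open', 1, 0) [0.549 0.201 0.289] [ 0.14  0.14  1.47 -0.    1.53  0.63]
('bar shut', 1, 0) [0.432 0.262 0.121] [ 0.31  0.07  1.88 -0.    1.18  0.79]
('btn x=y', 1, 20) [0.578 0.309 0.18 ] [ 0.44  0.27  1.58 -0.31  1.1  -0.53]
('btn x=x', 1, 20) [0.575 0.303 0.18 ] [ 0.44  0.25  1.6  -0.31  1.1   1.04]
('bar open', 1, 20) [0.554 0.198 0.29 ] [ 0.27 -0.02  1.67 -0.25  1.24  0.8 ]
('bar shut', 1, 20) [0.437 0.259 0.122] [ 0.48 -0.02  2.02 -0.35  0.97  1.13]
('btn x=y', 1, 30) [0.578 0.309 0.18 ] [ 0.51  0.24  1.66 -0.52  1.   -0.34]
('btn x=x', 1, 30) [0.575 0.303 0.18 ] [ 0.51  0.23  1.68 -0.52  1.    1.23]
('bar open', 1, 30) [0.557 0.196 0.292] [ 0.34 -0.07  1.77 -0.42  1.11  0.94]
('bar shut', 1, 30) [0.44  0.258 0.124] [ 0.57 -0.02  2.07 -0.59  0.9   1.38]
('btn x=y', 1, 45) [0.578 0.309 0.18 ] [ 0.62  0.26  1.75 -0.9   0.94  0.01]
('btn x=x', 1, 45) [0.575 0
[... 1292 characters left out ...]
6  0.195 0.295] [ 0.44 -0.11  1.9  -0.76  0.96 -1.9 ]
('bar shut', -1, 45) [0.444 0.256 0.127] [ 0.7   0.04  2.13 -0.98  0.91 -1.35]
('shaft', 0) [0.451 0.061 0.159] [-0.6  -0.26  2.23  0.63  1.3  -0.33]
('shaft', 1) [0.451 0.061 0.159] [-0.6  -0.26  2.23  0.63  1.3  -1.11]
('shaft', 2) [0.451 0.061 0.159] [-0.6  -0.26  2.23  0.63  1.3  -1.9 ]
('shaft', 3) [0.451 0.061 0.159] [-0.6  -0.26  2.23  0.63  1.3  -2.68]
('shaft', 4) [0.451 0.061 0.159] [-0.6  -0.26  2.23  0.63  1.3   2.81]
('shaft', 5) [0.451 0.061 0.159] [-0.6  -0.26  2.23  0.63  1.3   2.03]
('shaft', 6) [0.451 0.061 0.159] [-0.6  -0.26  2.23  0.63  1.3   1.24]
('shaft', 7) [0.451 0.061 0.159] [-0.6  -0.26  2.23  0.63  1.3   0.46]
```

View pics/w0z.png

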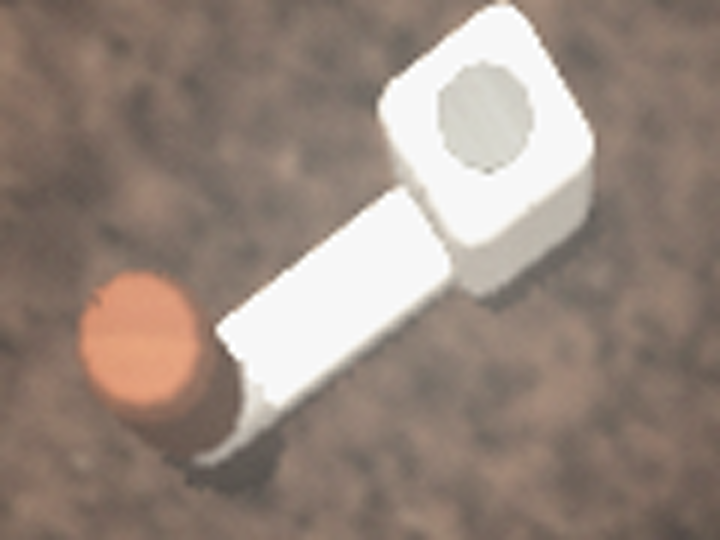

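Run:
```python
from h import *
c=load('wrist0')
g=lambda u,v,z:onz(c,190+(u+.5)/6-.5,(v+.5)/6-.5,z)
h=g(486,121,.04);k=g(140,338,.061);print(h,k,np.linalg.norm((h-k)[:2]),np.degrees(np.arctan2(*(k-h)[1::-1])))
R0=Ro.from_matrix(np.array([[0,-1,0],[-1,0,0],[0,0,-1.]]))
for i,(p,yaw,tl) in enumerate([((.36,.14,.42),0,0),((.36,.30,.38),.3,0)]):
    bot.goto(p,(Ro.from_euler('z',yaw)*R0).as_rotvec())
    c=snap('wrist','w%d'%(i+1)); print(-c['R'].T@c['t'],bot.current_clock())
```

```text
[ 0.42352532 -0.4191723   0.04      ] [ 0.36282974 -0.385226    0.061     ] 0.06954354937495542 150.78224224267066
[0.4343408  0.13996479 0.58998642] 2.6583
[0.43104027 0.32153772 0.55057132] 3.4083
```

View pics/w1.png

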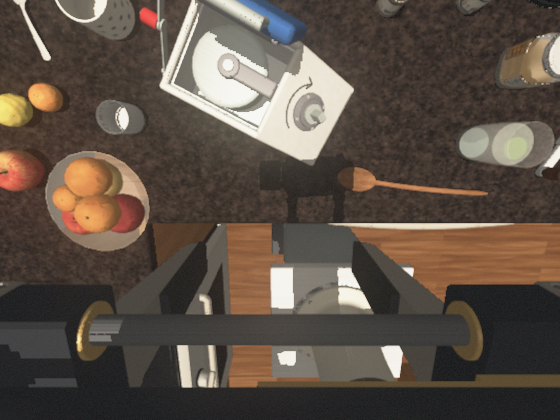

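View pics/w2.png

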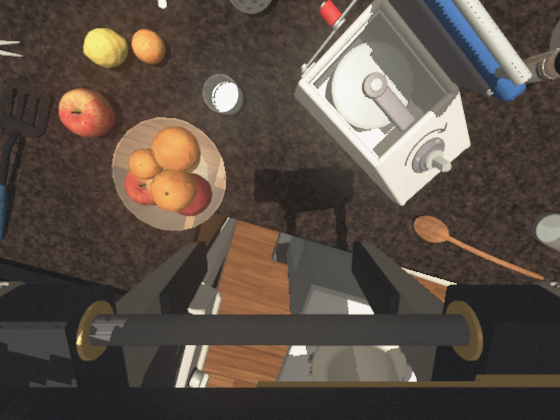

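Run:
```python
import cv2
a=cv2.imread('pics/w1.png');cv2.imwrite('pics/w1z.png',cv2.resize(a[0:170,130:360],None,fx=3.4,fy=3.4,interpolation=cv2.INTER_CUBIC))
a=cv2.imread('pics/w2.png');cv2.imwrite('pics/w2z.png',cv2.resize(a[0:210,290:550],None,fx=2.8,fy=2.8,interpolation=cv2.INTER_CUBIC))
```

```text
(no output)
```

View pics/w1z.png

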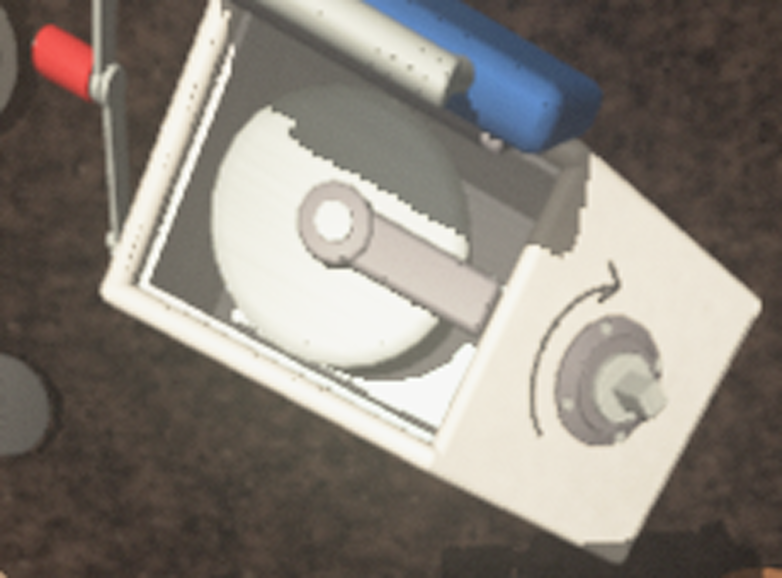

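View pics/w2z.png

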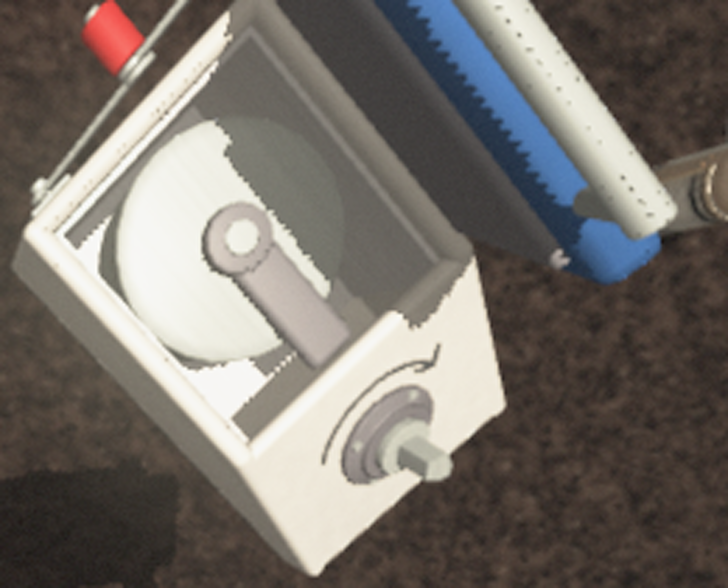

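```bash
cat > fit.py <<'E'
from h import *
from scipy.optimize import least_squares
c1,c2,ct=load('w1'),load('w2'),load('top0')
p1=lambda u,v:(c1,130+(u+.5)/3.4-.5,(v+.5)/3.4-.5)
p2=lambda u,v:(c2,290+(u+.5)/2.8-.5,(v+.5)/2.8-.5)
pt=lambda u,v:(ct,150+(u+.5)/5-.5,150+(v+.5)/5-.5)
obs=[((-75,130,130),p1(103,290)),((-75,130,130),p2(22,245)),((-75,130,130),pt(268,310)),
((-75,-30,130),p1(435,462)),((-75,-30,130),p2(250,458)),
((-75,-140,53),p1(622,560)),((-75,-140,53),p2(312,575)),((-75,-140,53),pt(650,515)),
((75,-140,53),p1(760,305)),((75,-140,53),p2(503,405)),((75,-140,53),pt(755,315))]
def T(q,X):
    X=np.array(X)/1e3;c,s=np.cos(q[2]),np.sin(q[2]);return np.array([q[0]+c*X[0]-s*X[1],q[1]+s*X[0]+c*X[1],X[2]])
f=lambda q:np.concatenate([np.array(proj(o[0],T(q,X)))-o[1:] for X,o in obs])
r=least_squares(f,[.507,.166,-.484],loss='soft_l1');q=r.x
print(q,np.degrees(q[2]));print(f(q).reshape(-1,2).round(1).tolist())
def inv(X):
    c,s=np.cos(q[2]),np.sin(q[2]);d=X[:2]-q[:2];return (np.array([c*d[0]+s*d[1],-s*d[0]+c*d[1],X[2]])*1e3).round(1)
def T3(n,*o):
    X,e=tri([ray(*a) for a in o]);print(n,X.round(4),'maker',inv(X),'res mm',(np.array(e)*1e3).round(1))
T3('button',p1(66,62),p2(113,38),pt(272,176))
T3('barR',p1(455,82),p2(652,218),pt(503,215))
T3('tip',p1(645,397),p2(438,465))
T3('seat',p1(622,388),p2(403,443),pt(627,370))
E
python3 fit.py
```

```text
[ 0.51064951  0.16777063 -0.4815006 ] -27.587952385622877
[[-1.9, 0.4], [0.5, -5.5], [-1.4, -1.3], [-1.7, 2.1], [-3.2, 3.4], [0.3, 1.6], [1.1, 1.4], [-0.1, -0.9], [2.6, -1.6], [3.3, -0.0], [0.2, -1.5]]
button [0.5771 0.3052 0.169 ] maker [ -4.7 152.6 169. ] res mm [0.5 0.4 0.7]
barR [0.5281 0.1529 0.3037] maker [ 22.4  -5.1 303.7] res mm [1.2 0.6 0.9]
tip [0.4613 0.0798 0.1298] maker [  -3.  -100.9  129.8] res mm [0.1 0.1]
seat [0.4666 0.0901 0.1088] maker [ -3.1 -89.3 108.8] res mm [2.3 1.6 2.1]
```

```bash
cat >> h.py <<'E'
TH=-.4815
M=np.array([[np.cos(TH),-np.sin(TH),0],[np.sin(TH),np.cos(TH),0],[0,0,1]])
O=np.array([.509,.167,0])
def W(x,y,z): return M@np.array([x,y,z])/1e3+O
def rot(z,x):
    z=np.array(z,float);z/=np.linalg.norm(z);x=np.array(x,float);x-=z*(x@z);x/=np.linalg.norm(x)
    return Ro.from_matrix(M@np.c_[x,np.cross(z,x),z]).as_rotvec()
def st(n=''): print(n,'t',round(bot.current_clock(),2),'p',bot.current_ee_pos().round(4),'F',np.round(bot.current_contact_force(),1),'op',round(bot.current_opening(),3))
E
python3 - <<'E'
from h import *
bot.set_gripper(0,20)
B=np.array([.5771,.3052,.169])
z=np.array([1,0,-1])/2**.5; r=rot(z,[0,1,0]); zw=M@z
P=B+M@np.array([0,.008,0])
bot.goto(P-zw*.07,r);st('app')
for d in (-.011,-.003,.005,.012,.018):
    bot.line_to(P+zw*d,max_speed=.06 if d>-.01 else .15);st(d)
snap('wrist','w3');snap('top','top3')
bot.line_to(P-zw*.08);st()
snap('wrist','w4')
E
```

```text
app t 6.27 p [0.5372 0.3352 0.2192] F [0.1 0.1 0.4] op 0.004
-0.011 t 6.81 p [0.5741 0.3158 0.1772] F [-0.1 -0.8  0.8] op 0.003
-0.003 t 7.09 p [0.5789 0.3135 0.1714] F [-0.6 -0.1 -0.4] op 0.005
0.005 t 7.38 p [0.5839 0.3103 0.1649] F [ 0.6  0.1 -0.2] op 0.004
0.012 t 7.64 p [0.5883 0.308  0.16  ] F [-0.2 -0.6 -0.6] op 0.001
0.018 t 7.89 p [0.5921 0.3061 0.1559] F [-0.1 -0.4 -0.8] op 0.004
 t 8.79 p [0.5306 0.3381 0.2249] F [ 0.4 -0.1  2.3] op -0.0
```

View pics/w3.png

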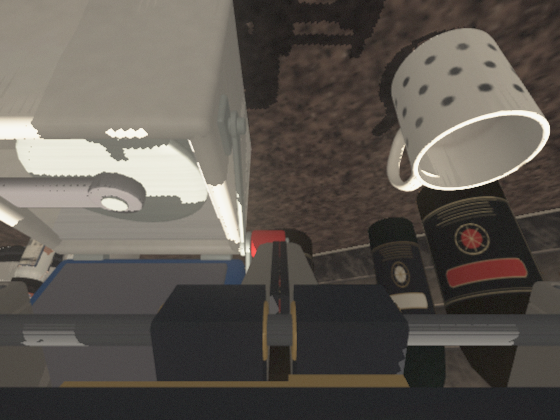

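View pics/w4.png

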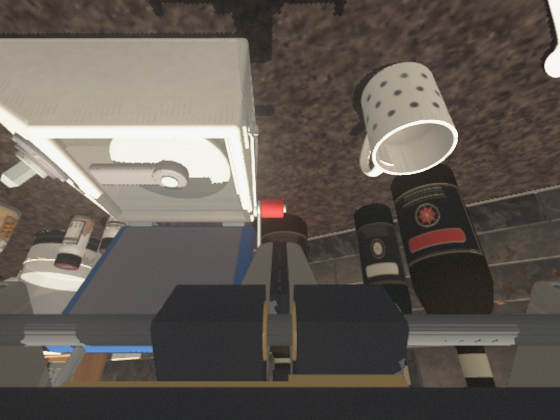

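Run:
```python
from h import *
for n in('w4','top3'):
    c=load(n);im=c['pixels'].astype(int)
    m=((im[...,2]>150)&(im[...,1]<60)&(im[...,0]<60)).astype(np.uint8)
    k,l,s,ce=cv2.connectedComponentsWithStats(m)
    for i in range(1,k):
        if s[i,4]>6:
            u,v=ce[i];o,d=ray(c,u,v);nn=M@np.array([0,1.,0]);p=W(0,153,0);X=o+d*((p-o)@nn)/(d@nn);print(n,ce[i],s[i],X,(M.T@(X-O)*1e3).round(1))
```

```text
top3 [208.23076923 181.        ] [206 178   4   8  13] [0.59227097 0.29611688 0.15023625] [ 14.  153.  150.2]
```

Run:
```python
from h import *
c=snap('top','top4');a=c['pixels'];cv2.imwrite('pics/t4z.png',cv2.resize(a[150:265,150:310],None,fx=5,fy=5,interpolation=cv2.INTER_CUBIC))
```

```text
(no output)
```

View pics/t4z.png

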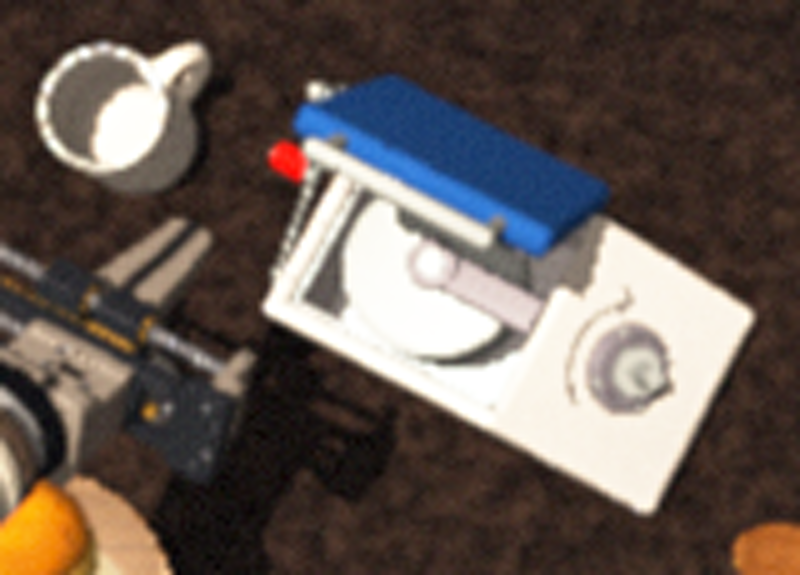

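```bash
cat >> h.py <<'E'
def barpos(a): # lid joint a -> maker mm bar centre
    p=np.radians(70)-a; return np.array([75-186*np.cos(p)+10*np.sin(p),50,130+186*np.sin(p)+10*np.cos(p)])
def planey(c,u,v,y):
    o,d=ray(c,u,v);nn=M[:,1];p=W(0,y,0);X=o+d*((p-o)@nn)/(d@nn);return M.T@(X-O)*1e3
E
python3 - <<'E'
from h import *
for n,pts in(('top0',[(318,128,106),(503,215,-6)]),('top4',[(312,150,106),(490,234,-6)])):
    c=load(n)
    for u,v,y in pts:
        X=planey(c,150+u/5,150+v/5,y); o=-c['R'].T@c['t']; om=M.T@(o-O)*1e3
        # intersect ray with bar circle
        best=min(np.linspace(-.1,.6,701),key=lambda a:abs(np.cross((barpos(a)-om)[[0,2]],(X-om)[[0,2]])))
        print(n,best)
    u,v=(272,176) if n=='top0' else (287,160)
    print(planey(c,150+u/5,150+v/5,153))
E
```

```text
top0 0.010999999999999996
top0 -0.01200000000000001
[ -4.01390304 153.         164.35596322]
top4 0.07699999999999999
top4 0.05399999999999999
[  9.85841231 153.         152.84980362]<stdin>:7: DeprecationWarning: Arrays of 2-dimensional vectors are deprecated. Use arrays of 3-dimensional vectors instead. (deprecated in NumPy 2.0)
```

Run:
```python
from h import *
c=load('w1')
L=planey(c,130+113.5/3.4,240/3.4,139)[[0,2]];K=np.array([-4.5,168.]);print(L,np.linalg.norm(K-L))
d=(K-L)/np.linalg.norm(K-L);L=K-76*d
e=np.array([np.cos(.13),np.sin(.13)]);
for s in(1,-1):
    R=np.array([[np.cos(.13),-s*np.sin(.13)],[s*np.sin(.13),np.cos(.13)]]);U=K+76*R@d
    H=np.array([75,130.]);print('U',U,np.linalg.norm(U-H),np.degrees(np.arctan2(U[1]-130,75-U[0])))
    for a in(.04,.05,.065,.08):
        # closing rotates (-x,z) angle down
        v=U-H;ca,sa=np.cos(a),np.sin(a);V=H+np.array([ca*v[0]-sa*v[1],sa*v[0]+ca*v[1]])
        ch=np.linalg.norm(V-L);f=2*np.arccos(min(1,ch/152));m=(V+L)/2;n=np.array([(V-L)[1],-(V-L)[0]])/ch
        print(a,ch,'knee',.13+f,'K',m+n*76*np.sin(f/2))
```

```text
[-51.76298436 112.69043155] 72.75258107263946
U [ 36.96597352 231.69123205] 108.571146475155 69.4934589573873
0.04 147.99609743547876 knee 0.5900689424732615 K [  3.56384606 159.99158173]
0.05 147.0665751763937 knee 0.6409508881496582 K [  4.62724933 158.73720519]
0.065 145.66580690755038 knee 0.7094135894440041 K [  5.98861871 157.04713455]
0.08 144.25733933607998 knee 0.7711052042965154 K [  7.14975872 155.52356264]
U [ 51.94607833 218.89047299] 91.8313644333282 75.46056621121193
0.04 148.5119387336117 knee 0.559288520846559 K [  9.00540984 152.91061245]
0.05 147.71221671341686 knee 0.6061741944507856 K [  9.86292797 151.61940546]
0.065 146.5067862054318 knee 0.6693282114199175 K [ 10.95911881 149.88069671]
0.08 145.2944274514398 knee 0.7262807675049254 K [ 11.8919642  148.31382647]
```

```bash
cat >> h.py <<'E'
def tz(T): return np.array([np.sin(np.radians(T)),0,-np.cos(np.radians(T))])
def bartcp(a,T,deep=16,dz=0):
    return W(*(barpos(a)+deep*tz(T)+np.array([0,0,dz]))),rot(tz(T),[1,0,0])
E
python3 - <<'E'
from h import *
bot.line_to(W(-110,161,300),max_speed=.25)
bot.set_gripper(.5,25)
bot.goto(*bartcp(.065,30,-75));st('app')
snap('wrist','w5')
E
```

```text
app t 11.16 p [0.5069 0.2246 0.3686] F [-0.5 -0.1 -0.2] op 0.499
```

View pics/w5.png

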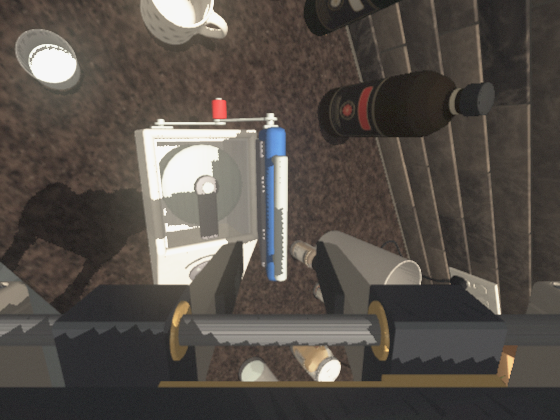

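Run:
```python
from h import *
c=load('w5')
for a in(0,.065,.13):
    b=barpos(a);print(a,proj(c,W(b[0],106,b[2])),proj(c,W(b[0],-6,b[2])))
```

```text
0 (np.float64(293.99690723113855), np.float64(157.92099076927624)) (np.float64(292.0753577296254), np.float64(279.05784778030136))
0.065 (np.float64(279.8346560310201), np.float64(158.09461091317112)) (np.float64(279.430513462811), np.float64(280.23119963467434))
0.13 (np.float64(265.2913788580665), np.float64(158.1989929118709)) (np.float64(266.468696415712), np.float64(281.0166582358187))
```

Run:
```python
from h import *
a=.06
bot.line_to(bartcp(a,30,16)[0],max_speed=.12);st('at')
bot.set_gripper(0,20);st('grip')
if bot.current_opening()<.09: raise SystemExit('missed')
n=12
for i in range(1,n+1):
    aa=a+(1.22-a)*i/n; T=30-20*i/n
    p,r=bartcp(aa,T,16)
    bot.line_to(p,r,max_speed=.07)
    if i%3==0: st(round(aa,2))
    if np.linalg.norm(bot.current_contact_force())>60: st('HIGH');break
snap('wrist','w6')
```

```text
at t 12.12 p [0.5485 0.2032 0.2917] F [ 0.7 -0.2  0. ] op 0.5
grip t 12.73 p [0.5482 0.203  0.2908] F [-1.6  1.6  0.8] op 0.124
0.35 t 13.98 p [0.5046 0.2257 0.2635] F [-0.9  2.8 -1.3] op 0.12
0.64 t 15.23 p [0.4701 0.2438 0.2247] F [ 1.7  3.3 -2.8] op 0.122
0.93 t 16.46 p [0.4466 0.2559 0.1766] F [ 2.9  3.6 -3.3] op 0.12
1.22 t 17.68 p [0.436  0.2614 0.1238] F [ 0.2  4.9 -3.2] op 0.12
```

View pics/w6.png

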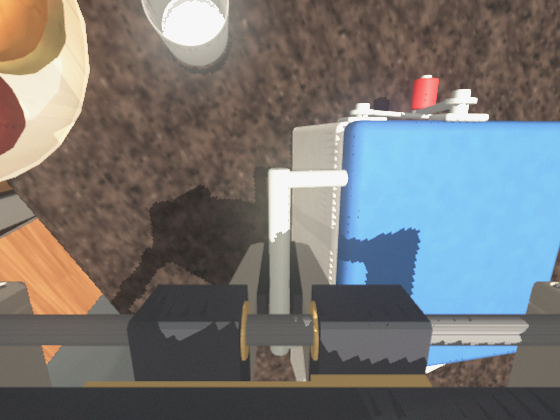

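Run:
```python
from h import *
p=np.array(bot.current_ee_pos())
p=bartcp(1.22,10,16)[0]
for k in range(1,7):
    q=p-[0,0,.0015*k]; bot.line_to(q,max_speed=.03);st(k)
    if bot.current_contact_force()[2]>10: break
bot.hold(.3);st()
bot.set_gripper(.24,20);st('rel')
snap('wrist','w7')
bot.line_to(bot.current_ee_pos()-M@tz(10)*.10,max_speed=.15);st('ret')
snap('wrist','w8')
```

```text
1 t 17.98 p [0.436  0.2614 0.1229] F [-0.6  3.4 -2.3] op 0.121
2 t 18.23 p [0.436  0.2614 0.1217] F [-3.9  2.7  2. ] op 0.119
3 t 18.48 p [0.436  0.2615 0.1214] F [-8.9  1.9 11. ] op 0.122
 t 18.78 p [0.436  0.2615 0.1215] F [-8.3  1.  10.9] op 0.124
rel t 19.15 p [0.4364 0.2611 0.1199] F [ 0.6  0.2 -0.3] op 0.237
ret t 20.02 p [0.4205 0.2689 0.2172] F [ 0.4 -0.2 -0.1] op 0.241
```

View pics/w8.png

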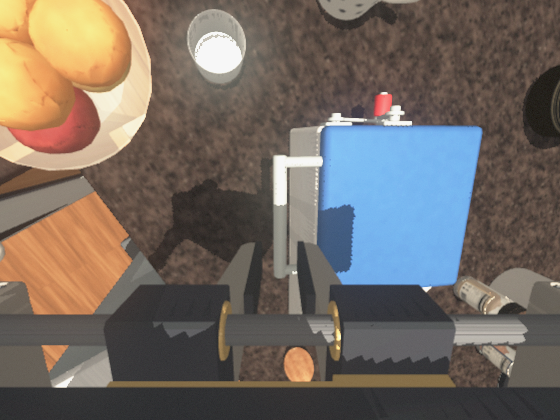

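```bash
cat >> h.py <<'E'
SZ=np.array([0,-np.sin(np.radians(35)),np.cos(np.radians(35))]) # shaft axis, maker
E
python3 - <<'E'
from h import *
c=load('w8')
for a in(1.1,1.18,1.22):
    b=barpos(a);print(a,proj(c,W(b[0],106,b[2])))
bot.line_to(np.array(bot.current_ee_pos())+[0,0,.08],max_speed=.25)
bot.set_gripper(1)
seat=np.array([.466,.090,.1088])
bot.goto(seat+M@SZ*.17,rot(-SZ,[1,0,0]));st()
c=snap('wrist','w9')
a=c['pixels'];cv2.imwrite('pics/w9z.png',cv2.resize(a[120:290,190:370],None,fx=4,fy=4,interpolation=cv2.INTER_CUBIC))
E
```

```text
1.1 (np.float64(288.73468144692725), np.float64(158.72296032369115))
1.18 (np.float64(282.64668679828776), np.float64(157.34241802243895))
1.22 (np.float64(280.3680143383423), np.float64(156.69995359419482))
 t 22.94 p [0.4209 0.0039 0.2483] F [-0.6  0.2 -0.7] op 1.0
```

View pics/w9.png

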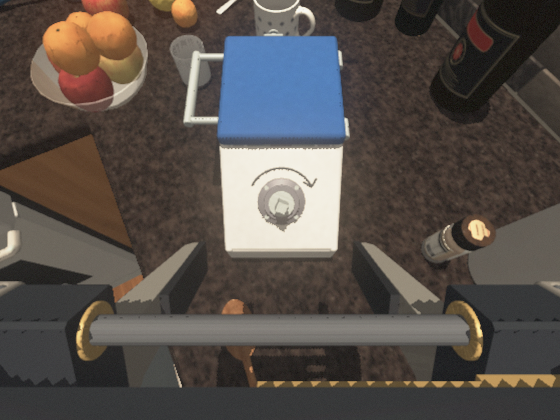

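View pics/w9z.png

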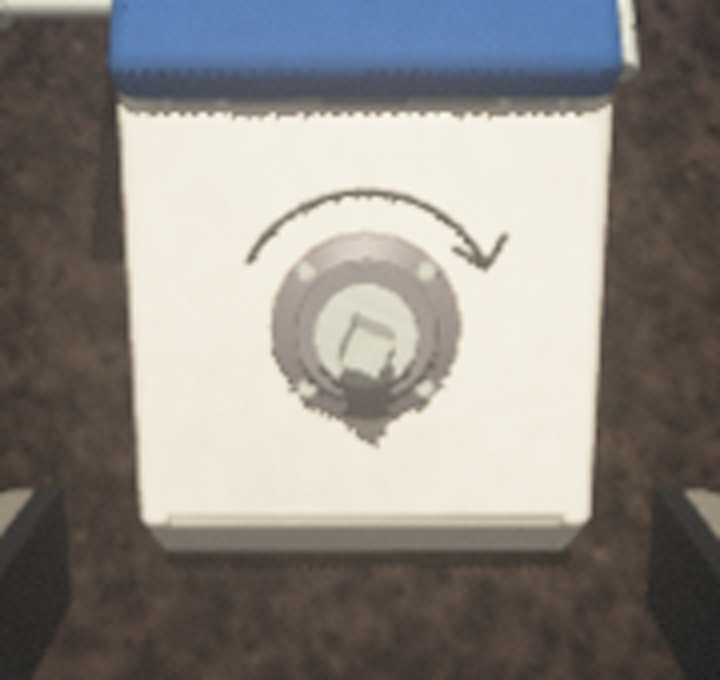

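Run:
```python
from h import *
seat=np.array([.466,.090,.1088])
bot.line_to(seat+M@(SZ*.075-np.array([0,.0,0])),max_speed=.2);st()
c=snap('wrist','w10')
a=c['pixels'];cv2.imwrite('pics/w10z.png',cv2.resize(a[160:300,200:360],None,fx=5,fy=5,interpolation=cv2.INTER_CUBIC))
```

```text
t 23.62 p [0.4463 0.0521 0.1709] F [ 0.5 -0.2  0.7] op 1.002
```

View pics/w10z.png

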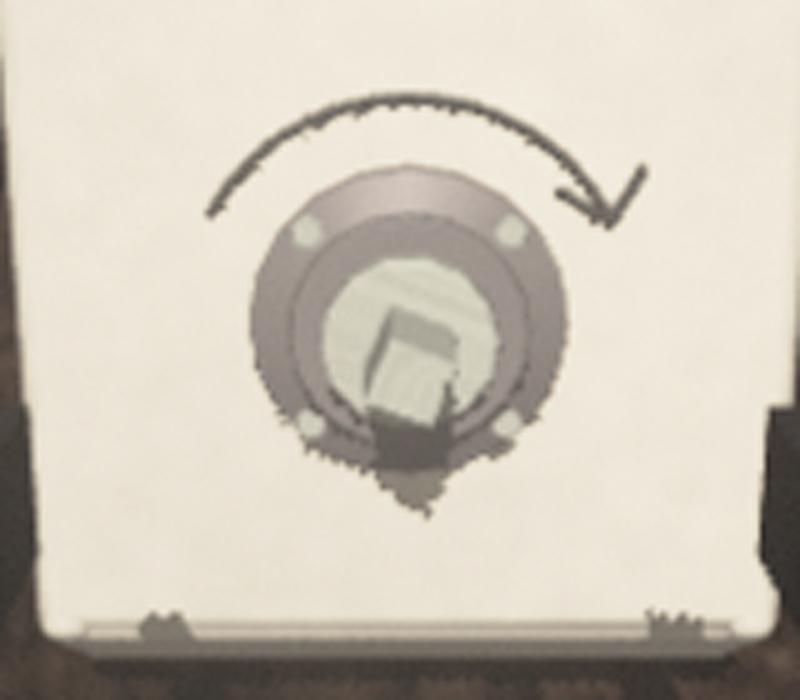

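Run:
```python
from h import *
a=load('w10')['pixels'][205:262,258:305]
a=cv2.resize(a,None,fx=12,fy=12,interpolation=cv2.INTER_CUBIC)
a=np.clip((a.astype(float)-60)*1.6,0,255).astype(np.uint8)
cv2.imwrite('pics/w10y.png',a)
```

```text
(no output)
```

View pics/w10y.png

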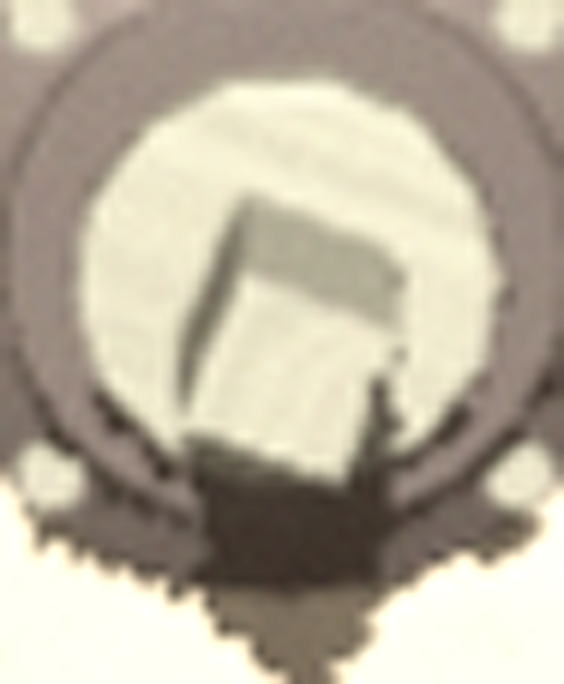

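Run:
```python
from h import *
c=load('w10');sz=M@SZ;seat=np.array([.466,.090,.1088])
def pl(u,v,h):
    o,d=ray(c,258+(u+.5)/12-.5,205+(v+.5)/12-.5);X=o+d*((seat+sz*h-o)@sz)/(d@sz);return X
ex=M@np.array([1,0,0]);ey=np.cross(sz,ex)
xy=lambda X:np.array([(X-seat)@ex,(X-seat)@ey])*1e3
print('disc',xy(pl(80,280,0)),xy(pl(500,280,0)),xy(pl(290,80,0)),'c',xy(pl(290,285,0)))
for h in(.020,.026):
    Q=[xy(pl(*p,h)) for p in((245,275),(395,330),(345,482),(190,435))]
    print(h,np.round(Q,1).tolist(),'c',np.mean(Q,0).round(1))
    for i in range(4):
        e=Q[(i+1)%4]-Q[i];print(np.linalg.norm(e).round(1),(np.degrees(np.arctan2(e[1],e[0]))%90).round(1))
e=xy(pl(405,270,0))-xy(pl(250,205,0));print('base',e,np.degrees(np.arctan2(e[1],e[0]))%90)
# flange bolts for center
print([xy(pl(*p,-.004)) for p in((40,20),(530,20),(50,475),(525,475))])
```

```text
disc [-13.19218767  -4.39532471] [17.84777881 -4.31178359] [ 2.25746454 10.92177511] c [ 2.33061962 -4.74160041]
0.02 [[-0.9, 2.5], [9.3, -1.4], [6.0, -12.5], [-4.7, -9.1]] c [ 2.4 -5.1]
10.9 69.1
11.5 73.3
11.2 72.3
12.1 71.9
0.026 [[-0.9, 4.4], [9.1, 0.6], [5.9, -10.2], [-4.5, -6.9]] c [ 2.4 -3. ]
10.7 69.1
11.2 73.3
10.9 72.3
11.8 71.9
base [11.45431546 -4.9784407 ] 66.50857149285363
[array([-16.13107493,  14.39393688]), array([19.93446823, 14.48800967]), array([-15.87091864, -21.31105024]), array([ 20.3624082 , -21.21119352])]
```

Run:
```python
from h import *
f=lambda n,y,x,s:np.clip((cv2.resize(load(n)['pixels'][y:y+s,x:x+s],(380,380),interpolation=cv2.INTER_CUBIC).astype(float)-60)*1.5,0,255).astype(np.uint8)
cv2.imwrite('pics/zz.png',np.hstack([f('w1',85,288,50),f('w2',130,405,50)]))
```

```text
(no output)
```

View pics/zz.png

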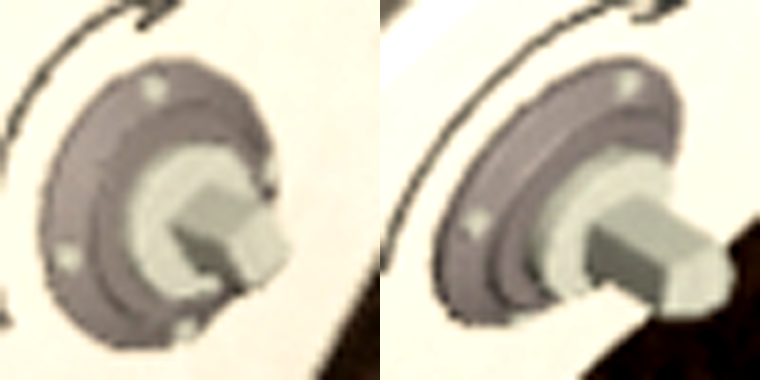

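Run:
```python
from h import *
C={n:load(n) for n in('w1','w2','w9','w10')}
def r(n,u,v):
    s,x,y={'w1':(7.6,288,85),'w2':(7.6,405,130),'w9':(4,190,120),'w10':(12,258,205)}[n]
    return ray(C[n],x+(u+.5)/s-.5,y+(v+.5)/s-.5)
B={'TR':[('w1',155,88),('w2',248,88),('w9',428,270),('w10',530,20)],
'TL':[('w1',68,257),('w2',93,222),('w9',305,272),('w10',40,20)],
'BR':[('w1',272,185),('w9',424,388),('w10',525,475)],
'BL':[('w1',187,328),('w9',306,388),('w10',50,475)],
'seat':[('w1',193,222),('w2',225,222),('w9',366,332),('w10',290,282)],
'tip':[('w1',260,255),('w2',323,270),('w10',292,380)]}
P={}
for k,o in B.items():
    X,e=tri([r(*a) for a in o]);P[k]=X;print(k,X.round(4),(M.T@(X-O)*1e3).round(1),np.round(np.array(e)*1e3,1))
c=(P['TR']+P['TL']+P['BR']+P['BL'])/4;print('flange c',c,(M.T@(c-O)*1e3).round(1))
u=P['TR']-P['TL']+P['BR']-P['BL'];v=P['TL']+P['TR']-P['BL']-P['BR'];n=np.cross(u,v);n/=np.linalg.norm(n);print('n maker',(M.T@n).round(3),'x dir',(M.T@u/np.linalg.norm(u)).round(3), SZ)
```

```text
TR [0.4922 0.0955 0.1076] [ 18.2 -71.2 107.6] [0.2 0.2 0.5 0.4]
TL [0.4594 0.1129 0.1061] [-18.9 -70.9 106.1] [0.2 0.2 0.1 0.3]
BR [0.4767 0.068  0.0898] [  17.2 -102.7   89.8] [1.6 0.6 1.1]
BL [0.4454 0.0855 0.0868] [ -18.6 -101.7   86.8] [0.4 0.3 0.1]
seat [0.467  0.0868 0.1042] [-1.000e-01 -9.050e+01  1.042e+02] [0.4 0.5 0.6 0.7]
tip [0.461 0.075 0.123] [ 1.000e-01 -1.038e+02  1.230e+02] [1.9 2.2 0.3]
flange c [0.46841917 0.09045839 0.09756574] [ -0.5 -86.6  97.6]
n maker [-0.062 -0.51   0.858] x dir [ 0.998 -0.018  0.061] [ 0.         -0.57357644  0.81915204]
```

Run:
```python
from h import *
p=np.array(bot.current_ee_pos());bot.line_to(p+M@SZ*.12,max_speed=.3)
a=np.radians(60.8);x=np.array([np.cos(a),np.sin(a),0]);z=np.array([0,0,-1.])
r=Ro.from_matrix(np.c_[x,np.cross(z,x),z]).as_rotvec()
bot.goto([.4235,-.4195,.15],r);st();print(bot.current_joints().round(2))
c=snap('wrist','w11')
```

```text
t 25.76 p [ 0.4237 -0.4185  0.1496] F [ 0.2  0.4 -0.4] op 0.996
[-0.98  0.27  1.6   0.    1.27 -2.04]
```

View pics/w11.png

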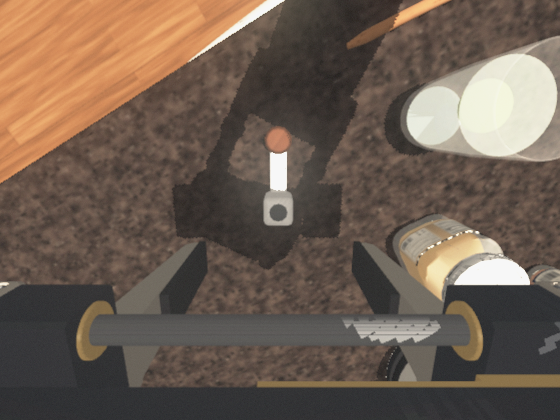

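Run:
```python
from h import *
c=load('w11')
h=onz(c,278.2,212,.04);k=onz(c,278,139.5,.061);print(h,k,np.linalg.norm((h-k)[:2]),np.degrees(np.arctan2(*(k-h)[1::-1])))
```

```text
[ 0.42401171 -0.41869014  0.04      ] [ 0.36253539 -0.38452772  0.061     ] 0.07033070720632348 150.93904873127016
```

Run:
```python
from h import *
bot.set_gripper(.65,40)
bot.line_to([.4240,-.4189,.03],max_speed=.2)
bot.line_to([.4240,-.4189,.008],max_speed=.06);st()
bot.set_gripper(0,40);st('grip')
bot.line_to([.4240,-.4189,.20],max_speed=.2);st('up');snap('wrist','w12')
```

```text
t 27.71 p [ 0.4238 -0.4187  0.0076] F [ 0.1  0.2 -0.3] op 0.65
grip t 28.27 p [ 0.4241 -0.4192  0.0082] F [-0.5 -0.1  1.3] op 0.326
up t 29.38 p [ 0.4234 -0.418   0.1982] F [ 0.3  0.6 -2.3] op 0.319
```

View pics/w12.png

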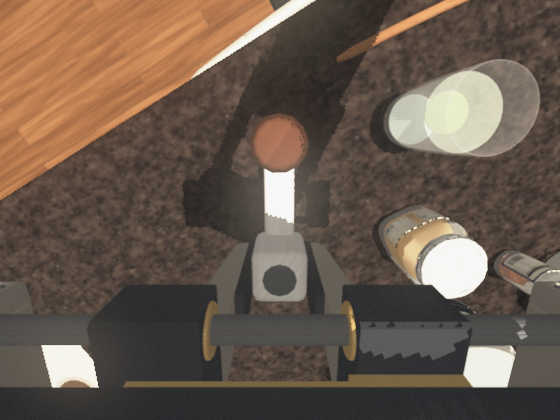

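```bash
cat >> h.py <<'E'
S=np.array([.467,.0868,.1042]); sz=M@SZ; EX=np.array([1,0,0]); EY=np.cross(SZ,EX)
def rs(al): a=np.radians(al); return rot(-SZ,np.cos(a)*EX+np.sin(a)*EY)
E
python3 - <<'E'
from h import *
bot.line_to([.4240,-.4189,.30],max_speed=.3)
bot.goto(S+sz*(.008+.055),rs(71.7));st();print(bot.current_joints().round(2))
bot.line_to(S+sz*(.008+.034),max_speed=.1)
snap('wrist','w13');snap('scene','s13')
a=load('s13')['pixels'];cv2.imwrite('pics/s13z.png',cv2.resize(a[170:290,200:360],None,fx=5,fy=5,interpolation=cv2.INTER_CUBIC))
E
```

```text
t 31.68 p [0.451  0.0539 0.1564] F [ 0.4 -0.4 -1.3] op 0.326
[-0.61 -0.25  2.23  0.63  1.31 -1.6 ]
```

View pics/w13.png

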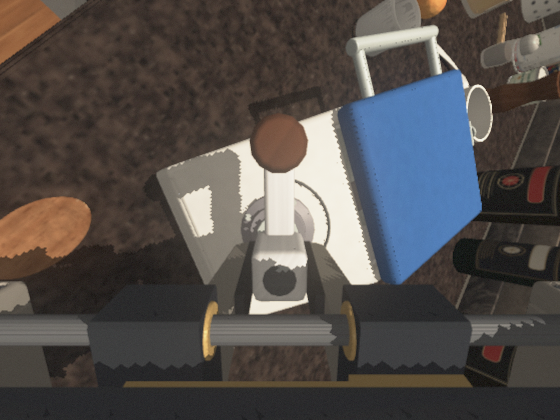

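View pics/s13z.png

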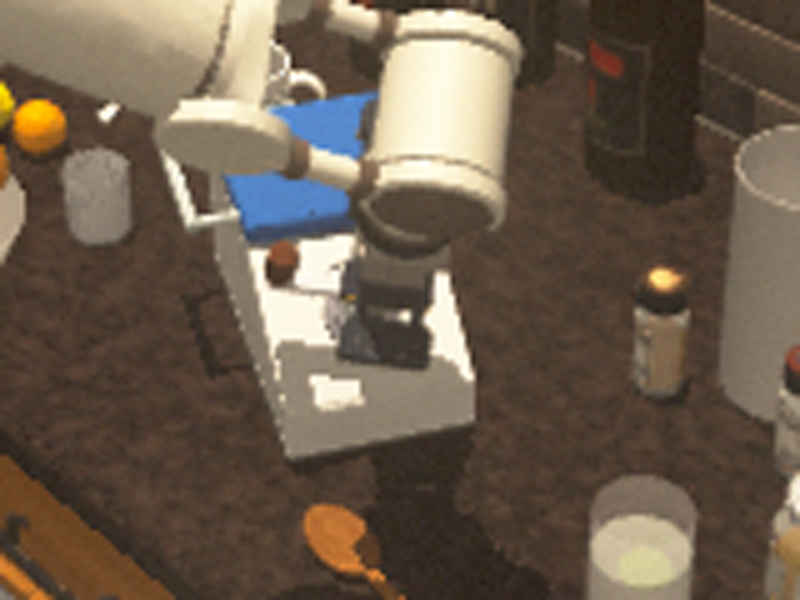

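Crank held over the shaft, knob toward the front. Inserting with force monitoring.

Run:
```python
from h import *
f0=np.array(bot.current_contact_force())
for d in (.026,.022,.018,.014,.010,.006,.003,.001,-.001,-.002):
    bot.line_to(S+sz*(.008+d),max_speed=.05)
    f=np.array(bot.current_contact_force())-f0; p=np.array(bot.current_ee_pos())
    print(d,'along',round((p-S)@sz-.008,4),'lat',((p-S)@(M@EX)).round(4),((p-S)@(M@EY)).round(4),'Fax',(f@sz).round(1),'Fx',(f@(M@EX)).round(1),'Fy',(f@(M@EY)).round(1))
    if f@sz>20: print('stop');break
st()
```

```text
0.026 along 0.0257 lat -0.0003 -0.0001 Fax -0.4 Fx -0.1 Fy -0.1
0.022 along 0.0218 lat -0.0001 -0.0004 Fax -0.1 Fx -0.0 Fy -3.1
0.018 along 0.0177 lat -0.0003 -0.0006 Fax -1.8 Fx 0.7 Fy -3.4
0.014 along 0.0137 lat -0.0003 -0.0006 Fax -2.5 Fx 0.8 Fy -5.3
0.01 along 0.0098 lat -0.0002 -0.0006 Fax -2.7 Fx 0.8 Fy -6.8
0.006 along 0.0058 lat -0.0002 -0.0007 Fax -2.3 Fx -0.4 Fy -6.8
0.003 along 0.0029 lat -0.0001 -0.0007 Fax 0.1 Fx -0.1 Fy -7.4
0.001 along 0.0017 lat -0.0 -0.0007 Fax 9.8 Fx -4.0 Fy -8.4
-0.001 along 0.0015 lat 0.0003 -0.0007 Fax 34.0 Fx -13.4 Fy -12.1
stop
 t 34.45 p [0.4645 0.0814 0.1116] F [-25.4 -20.2  19.2] op 0.324
```

Run:
```python
from h import *
bot.set_gripper(.55,20);st('rel')
p=np.array(bot.current_ee_pos());bot.line_to(p+sz*.10,max_speed=.2);st()
snap('wrist','w14')
```

```text
rel t 34.94 p [0.4653 0.0836 0.1101] F [-0.1 -1.5  0.5] op 0.55
 t 35.59 p [0.4385 0.0331 0.1913] F [-0.2  0.8  0.6] op 0.548
```

View pics/w14.png

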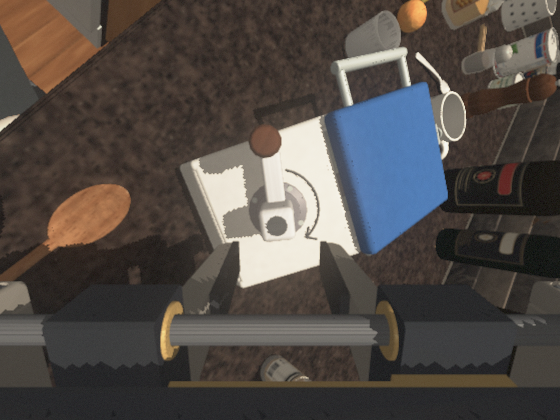

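Run:
```python
from h import *
c=load('w14')
im=c['pixels'].astype(int)
cv2.imwrite('pics/w14z.png',cv2.resize(c['pixels'][110:250,230:310],None,fx=4.2,fy=4.2,interpolation=cv2.INTER_CUBIC))
def pl(u,v,h):
    o,d=ray(c,u,v);X=o+d*((S+sz*h-o)@sz)/(d@sz);return np.array([(X-S)@(M@EX),(X-S)@(M@EY)])
h=pl(277,225,.0415);k=pl(265.5,138.5,.0625);print(h,k,np.linalg.norm(h-k),np.degrees(np.arctan2(*(k-h)[::-1])))
```

```text
[-0.00123135 -0.00067899] [-0.07120511  0.01411248] 0.07152003122697177 168.06418488936328
```

View pics/w14z.png

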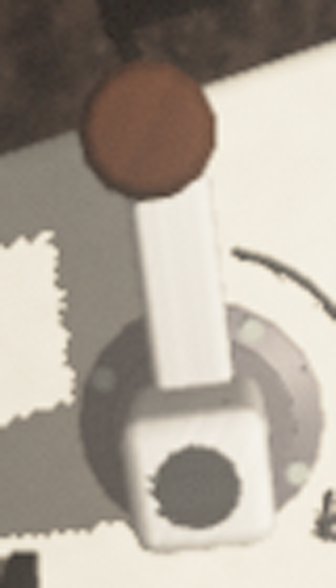

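```bash
cat >> h.py <<'E'
C=S+M@(EX*-.0006+EY*-.0010)+sz*.0015
def kn(th,h=.026,rad=.070):
    t=np.radians(th);return C+M@((np.cos(t)*EX+np.sin(t)*EY)*rad)+sz*h
E
python3 - <<'E'
from h import *
for al in(71.7,-18.3,26,116):
    print(al,[None if (q:=bot.inverse_kinematics(kn(t),rs(al))) is None else np.round(q,2).tolist() for t in(168,78,-12,-102)])
bot.line_to(kn(168,.075),max_speed=.2);st()
snap('wrist','w15')
E
```

```text
71.7 [[-0.53, -0.42, 2.4, 0.64, 1.27, -1.54], [-0.41, -0.16, 2.14, 0.66, 1.2, -1.44], [-0.57, 0.02, 2.08, 0.66, 1.2, -1.64], [-0.72, -0.17, 2.33, 0.63, 1.22, -1.79]]
-18.3 [[-0.53, -0.42, 2.4, 0.64, 1.27, 0.03], [-0.41, -0.16, 2.14, 0.66, 1.2, 0.13], [-0.57, 0.02, 2.08, 0.66, 1.2, -0.07], [-0.72, -0.17, 2.33, 0.63, 1.22, -0.22]]
26 [[-0.53, -0.42, 2.4, 0.64, 1.27, -0.74], [-0.41, -0.16, 2.14, 0.66, 1.2, -0.64], [-0.57, 0.02, 2.08, 0.66, 1.2, -0.84], [-0.72, -0.17, 2.33, 0.63, 1.22, -0.99]]
116 [[-0.53, -0.42, 2.4, 0.64, 1.27, -2.31], [-0.41, -0.16, 2.14, 0.66, 1.2, -2.21], [-0.57, 0.02, 2.08, 0.66, 1.2, -2.41], [-0.72, -0.17, 2.33, 0.63, 1.22, -2.56]]
 t 36.17 p [0.3908 0.0899 0.1744] F [ 0.1 -0.   1.4] op 0.55
```

View pics/w15.png

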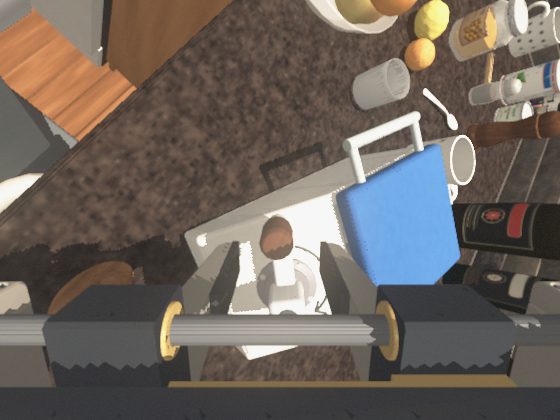

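Run:
```python
from h import *
c=load('w15')
print([(t,np.round(proj(c,kn(t,.061)),1)) for t in(164,168,172)])
bot.line_to(kn(168,.026),max_speed=.1);st()
bot.set_gripper(0,15);st('grip')
f0=np.array([0,0,0])
def rd(th):
    f=np.array(bot.current_contact_force());p=np.array(bot.current_ee_pos());v=M.T@(p-C);e=v@EX,v@EY
    t=np.radians(th);er=M@(np.cos(t)*EX+np.sin(t)*EY);et=M@(np.sin(t)*EX-np.cos(t)*EY)
    print(th,'r',round(np.hypot(*e),4),'h',round(v@SZ,4),'Fr',(f@er).round(1),'Ft',(f@et).round(1),'Fa',(f@sz).round(1),'op',round(bot.current_opening(),3))
    return np.linalg.norm(f)
rd(168)
for k in range(1,7):
    th=168-15*k
    bot.line_to(kn(th),max_speed=.08)
    if rd(th)>45: print('HIGH');break
st();snap('wrist','w16')
```

```text
[(164, array([285.2, 247.6])), (168, array([278. , 248.1])), (172, array([270.8, 249.1]))]
 t 36.87 p [0.404  0.1143 0.1349] F [-0.3  0.4  0. ] op 0.549
grip t 37.38 p [0.4037 0.1145 0.1346] F [ 0.9 -0.5  0.3] op 0.258
168 r 0.0698 h 0.0261 Fr -1.0 Ft 0.4 Fa 0.3 op 0.258
153 r 0.0701 h 0.0259 Fr -0.7 Ft -0.6 Fa -0.4 op 0.257
138 r 0.0698 h 0.0258 Fr -2.2 Ft -1.0 Fa 0.7 op 0.26
123 r 0.0698 h 0.0259 Fr -1.8 Ft -1.5 Fa 0.9 op 0.259
108 r 0.0699 h 0.0259 Fr -2.7 Ft -0.3 Fa 3.0 op 0.259
93 r 0.0697 h 0.0263 Fr -3.7 Ft -0.3 Fa 4.0 op 0.259
78 r 0.07 h 0.026 Fr -2.3 Ft -0.9 Fa 2.2 op 0.261
 t 39.63 p [0.4974 0.1156 0.1654] F [-2.6 -2.   0.6] op 0.261
```

View pics/w16.png

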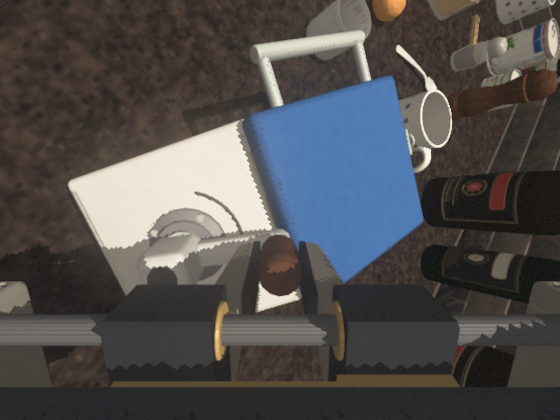

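Run:
```python
from h import *
mx=0
for k in range(7,51):
    th=168-15*k
    bot.line_to(kn(th),max_speed=.09)
    f=np.array(bot.current_contact_force());n=np.linalg.norm(f);mx=max(mx,n)
    if k%5==0: 
        p=np.array(bot.current_ee_pos());v=M.T@(p-C);print(th,'r',round(np.hypot(v@EX,v@EY),4),'h',round(v@SZ,4),'F',n.round(1),'Fa',(f@sz).round(1),'op',round(bot.current_opening(),3))
    if n>45: print('HIGH',th,f);break
    if k==24: snap('scene','s17')
st();print(mx)
snap('wrist','w17')
```

```text
18 r 0.0712 h 0.0265 F 5.4 Fa 1.3 op 0.265
-57 r 0.0716 h 0.0264 F 5.4 Fa 2.0 op 0.257
-132 r 0.0703 h 0.026 F 5.4 Fa 4.7 op 0.261
-207 r 0.0696 h 0.0258 F 5.9 Fa 0.6 op 0.26
-282 r 0.0698 h 0.0258 F 4.4 Fa 3.9 op 0.259
-357 r 0.0715 h 0.0266 F 6.5 Fa 0.5 op 0.261
-432 r 0.0714 h 0.0262 F 5.4 Fa 3.2 op 0.258
-507 r 0.0697 h 0.026 F 2.7 Fa 1.9 op 0.259
-582 r 0.0691 h 0.0255 F 6.0 Fa 1.0 op 0.261
 t 55.13 p [0.4299 0.1297 0.1517] F [ 1.7 -5.5 -1.7] op 0.261
6.666893745699294
```

View pics/w17.png

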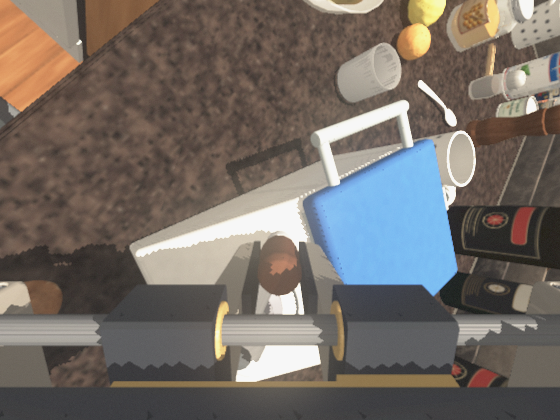

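Run:
```python
from h import *
bot.set_gripper(.55,20)
p=np.array(bot.current_ee_pos());bot.line_to(p+sz*.11,max_speed=.25);st()
c=snap('wrist','w18');snap('scene','s18')
cv2.imwrite('pics/s18z.png',cv2.resize(load('s18')['pixels'][170:290,200:360],None,fx=5,fy=5,interpolation=cv2.INTER_CUBIC))
```

```text
t 56.34 p [0.4011 0.0748 0.2424] F [-0.4 -0.5 -1.6] op 0.546
```

View pics/w18.png

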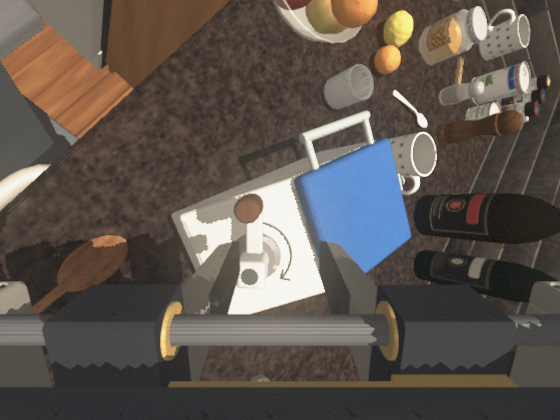

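View pics/s18z.png

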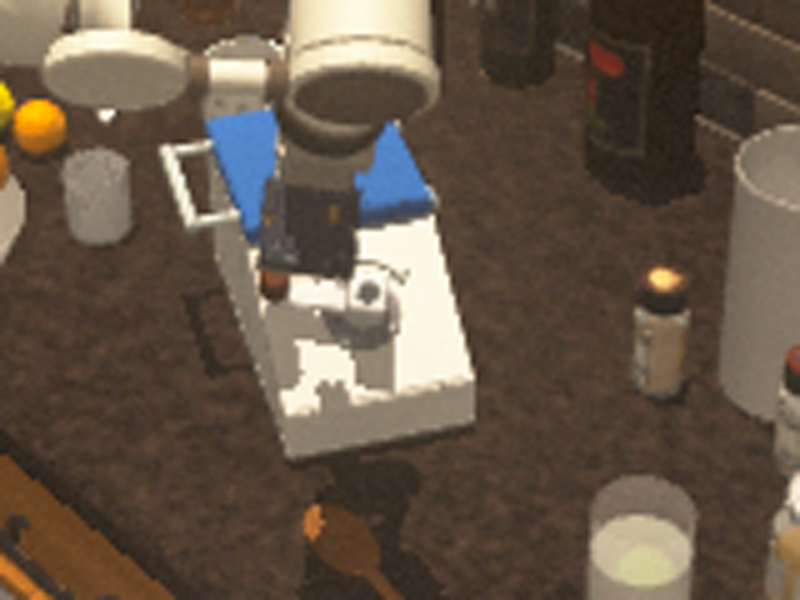

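Run:
```python
from h import *
c=load('w18')
cv2.imwrite('pics/w18z.png',cv2.resize(c['pixels'][180:300,210:310],None,fx=5,fy=5,interpolation=cv2.INTER_CUBIC))
def pl(u,v,h):
    o,d=ray(c,u,v);X=o+d*((C+sz*h-o)@sz)/(d@sz);return np.array([(X-C)@(M@EX),(X-C)@(M@EY)])
h=pl(250.5,275,.040);k=pl(250,208,.061);print(h,k,np.linalg.norm(h-k),np.degrees(np.arctan2(*(k-h)[::-1])))
print('expected hub top',proj(c,C+sz*.04),'knob138',proj(c,kn(138,.061)))
s=load('s18');print('scene exp hub',proj(s,C+sz*.04),'obs',200+369/5,170+290/5,'knob exp',proj(s,kn(138,.061)), 'obs',200+273/5,170+275/5)
```

```text
[-0.00258454  0.00064445] [-0.07226094  0.02734537] 0.07461728389949532 159.03250269287673
expected hub top (np.float64(250.7664469097201), np.float64(277.4025491353124)) knob138 (np.float64(278.6819222803383), np.float64(222.45757011453148))
scene exp hub (np.float64(273.72704248395206), np.float64(227.00469649152186)) obs 273.8 228.0 knob exp (np.float64(257.9419628918086), np.float64(215.79938555396686)) obs 254.6 225.0
```

View pics/w18z.png

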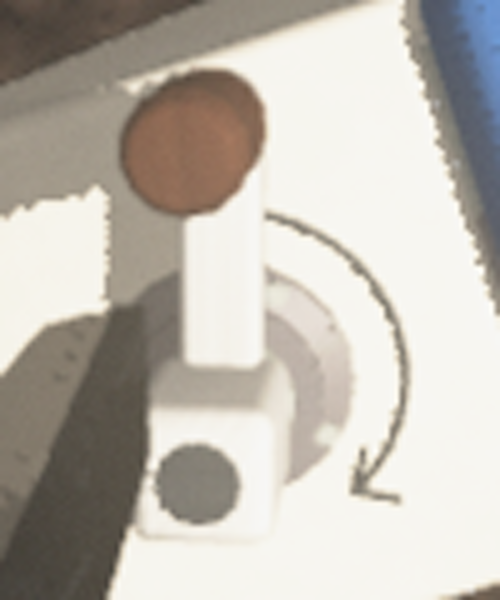

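Run:
```python
from h import *
p=np.array(bot.current_ee_pos());bot.line_to(p+sz*.05,max_speed=.2)
c=snap('wrist','w19')
def pl(u,v,h):
    o,d=ray(c,u,v);X=o+d*((C+sz*h-o)@sz)/(d@sz);return np.array([(X-C)@(M@EX),(X-C)@(M@EY)])
print('hub',proj(c,C+sz*.04))
for a in(1.1,1.18,1.22):
    b=barpos(a);print(a,np.round(proj(c,W(b[0],106,b[2])),1),np.round(proj(c,W(b[0],-6,b[2])),1))
snap('top','top19');st()
```

```text
hub (np.float64(255.2152608859497), np.float64(258.68511549712815))
1.1 [369.2 116.7] [310.1 138.9]
1.18 [360.5 117.8] [302.  139.4]
1.22 [356.3 118.6] [298.2 140. ]
 t 56.93 p [0.3868 0.0512 0.2809] F [-0.  -0.2 -0.2] op 0.548
```

View pics/w19.png

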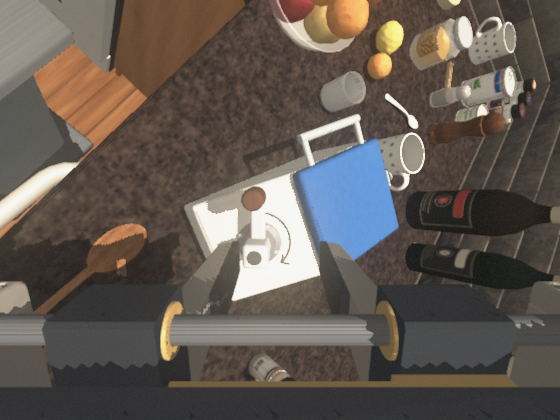

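View pics/top19.png

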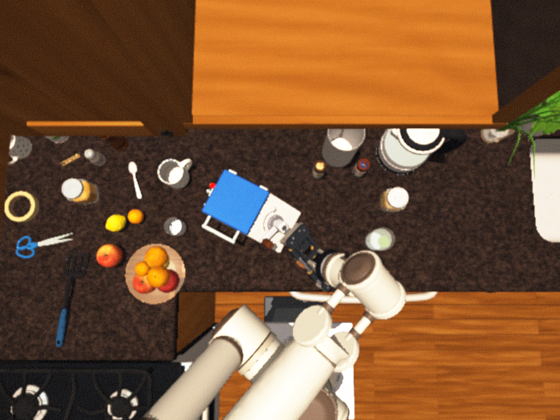

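Run:
```python
from h import *
for n,sl in(('w19',(95,285)),('w14',(35,320)),('w13',(15,335))):
    c=load(n);y,x=sl
    im=cv2.resize(c['pixels'][y:y+70,x:x+110],None,fx=5,fy=5,interpolation=cv2.INTER_CUBIC)
    for a,col in((1.10,(0,0,255)),(1.18,(0,255,255)),(1.22,(0,160,0))):
        b=barpos(a)
        q=[((np.array(proj(c,W(b[0],yy,b[2])))-[x,y])*5+2).astype(int) for yy in(106,-6)]
        cv2.line(im,tuple(map(int,q[0])),tuple(map(int,q[1])),col,1)
    cv2.imwrite('pics/bar_%s.png'%n,im)
a=[cv2.imread('pics/bar_%s.png'%n) for n in('w19','w14')]
cv2.imwrite('pics/bars.png',np.vstack([a[0][:300],a[1][:300]]))
```

View pics/bars.png

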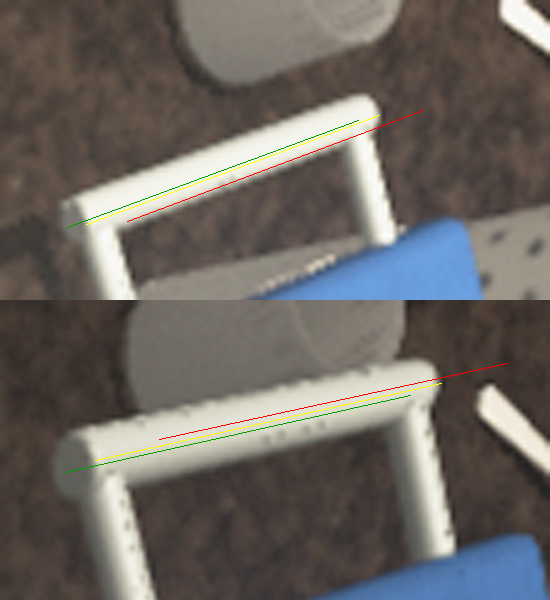

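Run:
```python
from h import *
r=rot(tz(15),[0,1,0])
bot.set_gripper(0)
bot.goto(W(-55,50,215),r);st()
bot.line_to(W(-55,50,158),max_speed=.12)
for z in(154,151,149,147,145):
    bot.line_to(W(-55,50,z),max_speed=.05)
    f=bot.current_contact_force();print(z,np.round(f,1),bot.current_ee_pos()[2].round(4))
    if f[2]>10: break
bot.line_to(W(-65,50,240),max_speed=.2);st()
snap('wrist','w20')
```

```text
t 58.98 p [0.4835 0.2359 0.215 ] F [ 0.2  0.5 -0.5] op 0.004
154 [-0.3  0.6 -0.5] 0.1545
151 [-1.1 -0.5  5. ] 0.1524
149 [-6.5 -2.  15.5] 0.1521
 t 60.96 p [0.4741 0.2413 0.2388] F [-0.4  0.3  0.2] op 0.007
```

View pics/w20.png

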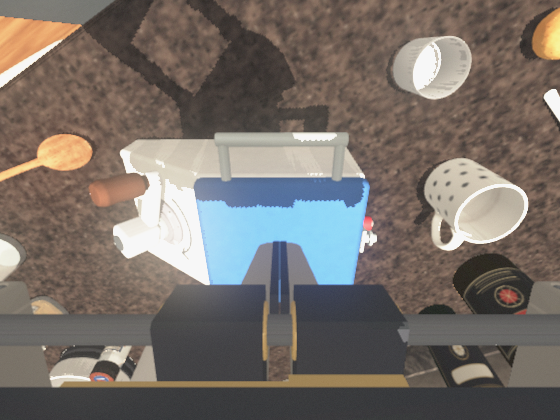

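Run:
```python
from h import *
st();bot.job_done()
```

```text
t 61.01 p [0.4736 0.241  0.2378] F [-0.1  0.5  0.2] op 0.001
the job is handed in; nothing more can be done
```

I did every step in order and handed the job in at 61 s of the 72 s allowed; no verdict came back.

**What I did**
- **Stay:** I broke it by pushing the red button. The camera put the knee at about 0.65 rad with the lid at about 0.06 rad.
- **Lid:** I lowered it by its bar, held in the gripper all the way, and pressed it onto its stop.
- **Crank:** I set it on the shaft until it bottomed on the shoulder, at about 34 N. I then wound it about 2.1 turns clockwise by the knob, with tool forces under 7 N. By my reckoning the shaft stands near 13 rad, against the 11.4 needed.

**Last checks**
- **Lid shut:** the bar in the pictures fits a lid angle of 1.20 to 1.22 rad. I pressed the lid again at the end and it was already against a hard stop.
- **Crank home:** the hub's top was within 1 to 3 pixels of where a seated crank should show.
- **Jar, glass, mug and beaker:** by eye they stood where they began in the top picture. I did not measure this.
- **Robot clear:** the tool was touching nothing at hand-in.

**Disagreements**
- After I let go, the crank stood about 20° back from where winding ended. I put this down to play of the socket on the shaft; the shaft angle is inferred, not read directly.
- My first estimate of the maker's position was about 2 to 4 mm off. I corrected for it by measuring the shaft and the bar directly.

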